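# Flip the stock tags of the vial bins

## Robot

A 6-joint arm with a two-finger parallel gripper is mounted at the origin on the work surface. World frame = base frame: x ahead of the robot, y to its left, z up, the work surface at z = 0. Lengths are in m, angles in rad, forces in N, time in s.
With the tool pointing down it reaches from about 0.4 to 0.825 m from the base axis. Payload 7 kg.
Tool frame: the origin (TCP) lies at the very end of the fingers, on their centre line; the grasp point (between the pads) lies arm.hold_point_z behind it (arm.hold_point_z is the distance from the TCP to the grasp point, in m); z points along the fingers, y is the line along which they close (so a half turn about z gives the same grasp; the last joint's range is limited). The gripper opens to 88 mm and grips with 3 to 60 N. Pads are 19 mm wide; open, the fingers measure 130 mm over their backs; the gripper's body (78 mm by 193 mm) begins 47 mm behind the grasp point.
Start: joints at [1.426, 0.359, 0.012, 0, -1.224, -0.288], TCP at [0.283, 0.613, 0.227] pointing down, gripper open.
Joint ranges: [-3.07, 3.07], [-1.43, 2.12], [-1.02, 1.25], [-3.03, 1.67], [-3.05, -0], [-3.03, 3.03]. Speed limits (rad/s): [2.39, 2.39, 3.01, 3.14, 3.14, 3.14].

## Interface

Orientations are given as [roll, pitch, yaw] about the fixed x, y, z axes, in that order (R = Rz(yaw) Ry(pitch) Rx(roll)).
In Python, from station import arm, eyes gives the robot as it stands (arm), with the cameras (eyes).
- The arm moves only by the tool inch_along, called as name(argument=value, ...), one argument or row to a line, values as JSON. Schema: {"type":"object","properties":{"motion":{"type":"array","items":{"type":"array","items":{"type":"array","items":{"type":"number"},"minItems":5,"maxItems":5},"minItems":1,"maxItems":20},"minItems":1,"maxItems":1},"squeeze":{"type":"number"},"only":{"type":"string"},"quiet":{"type":"boolean"},"lines":{"type":"string"}},"required":["motion"],"additionalProperties":false}. motion is a list that holds a single list of rows (three levels of brackets), with 1 to 20 rows, each of 5 numbers: the finger opening in m, then dx, dy, dz in m, then a turn about the tool's z in rad; each row is the pose to reach, as a shift and turn from the pose commanded when the call began, along the tool's axes at that moment; what a row does not reach only later rows make up. A row lasts 1/12 s, in which the tool goes at most 0.0417 m and 0.125 rad, less where a joint would pass 70% of its speed; a pose out of reach is approached as far as the arm can. The fingers move at their own pace and stop on an object; squeeze is the grip in N (left out, the last holds). Time passes only in rows, so rows that do not move let the fingers close. The tool returns the time, the measured TCP pose, the force, the opening and the grip force at its end. only (a regular expression) keeps the lines of the reply that match it, lines (a string "A,B") keeps lines A to B, and quiet returns only ok. Input that does not fit is refused with a message, and nothing moves.
- arm.get_state(): the state, without advancing time (a new reading comes with each control period).
- eyes.grab_frame(name): name is "side" or "top"; returns the picture (420x560x3 uint8, red, green, blue); there is no depth.
- eyes.camera_params(name): a dict with "fx", "fy", "cx", "cy" (pixels), "T" (4x4, takes a point from camera to world coordinates). Camera axes: x right, y down, z forward; pixel columns grow to the right and rows downward; lengths in m; the calibration is good to about 2 mm. A picture is of the moment at which its call begins. camera_params takes no time and is no camera call.
- arm.job_done(): hands the job in; it is judged then, once.
The state is a dict: "t": time; "q": joint angles; "qd": joint speeds; "joint_efforts": joint torques, N m; "eef_pos": TCP position; "ee_rot": TCP orientation; "force": force on the tool from outside, world axes, zero at the start; "moment": the same for the moment, N m; "width": finger opening in m; "gripper_force": force on a finger pad.
Only numpy, scipy, OpenCV 4.12 (cv2) and the standard library are available. Lean on these libraries where they do the work, as an engineer would, in place of code of your own. Each camera call takes 0.05 s, during which the arm holds its last target. There are 200 camera calls.

## Task

Each vial bin on the board has a hinged tag in front of it: leaning towards its bin, showing the round disc, it means full; leaning away from its bin, showing the bar, it means not full. Some tags are wrong: with a fingertip, gently push over every tag that needs it, so that only the completely full bins show the disc (a bin with empty places is not full) and every tag lies fully over to its side. Do not pinch the tags, and leave the bins and everything else standing where they are.

Things in the scene. Friction and masses are not known exactly. Their poses are not given: they have to be found in the camera images.
- board: fixed aluminium plate, 8 mm thick, 255 (x) x 440 (y) mm. Origin: on the table, under the middle of the row of tag hinges; the plate runs from 80 mm before it to 175 mm behind. x points from tags to bins, y along the row. Four tag stands in a row at 90 mm pitch; 124 mm behind each (along x, within 5 mm) stands one bin. Which tag and bin are at which place varies.
- stand_a: grey foot of tag a, fixed on the board, 26 (x) x 54 (y) mm, 21 mm tall. Origin: centre of its underside, on the board's top (z = 8 mm). Axes as the board's. The hinge runs along its y, 16 mm above the origin (z = 24 mm).
- tag_a (a joint): hinge of tag a, a white flap 46 mm wide (y), 3 mm thick, 50 mm from hinge to its rounded free edge (radius 3 mm), 40 g. 0: leans 0.75 rad from upright away from its bin (to -x), showing the raised bar; 0.75: upright; 1.5: leans 0.75 rad towards its bin (+x), showing the round disc. Swings freely (under 1 N at the edge), falls by itself to the nearer stop.
- tag_a_edge (a point): middle of the free edge of tag a (z = 61 mm at rest on either side, 74 mm upright)
- stand_b: grey foot of tag b, fixed on the board, 26 (x) x 54 (y) mm, 21 mm tall. Origin: centre of its underside, on the board's top (z = 8 mm). Axes as the board's. The hinge runs along its y, 16 mm above the origin (z = 24 mm).
- tag_b (a joint): hinge of tag b, a white flap 46 mm wide (y), 3 mm thick, 50 mm from hinge to its rounded free edge (radius 3 mm), 40 g. 0: leans 0.75 rad from upright away from its bin (to -x), showing the raised bar; 0.75: upright; 1.5: leans 0.75 rad towards its bin (+x), showing the round disc. Swings freely (under 1 N at the edge), falls by itself to the nearer stop.
- tag_b_edge (a point): middle of the free edge of tag b (z = 61 mm at rest on either side, 74 mm upright)
- stand_c: grey foot of tag c, fixed on the board, 26 (x) x 54 (y) mm, 21 mm tall. Origin: centre of its underside, on the board's top (z = 8 mm). Axes as the board's. The hinge runs along its y, 16 mm above the origin (z = 24 mm).
- tag_c (a joint): hinge of tag c, a white flap 46 mm wide (y), 3 mm thick, 50 mm from hinge to its rounded free edge (radius 3 mm), 40 g. 0: leans 0.75 rad from upright away from its bin (to -x), showing the raised bar; 0.75: upright; 1.5: leans 0.75 rad towards its bin (+x), showing the round disc. Swings freely (under 1 N at the edge), falls by itself to the nearer stop.
- tag_c_edge (a point): middle of the free edge of tag c (z = 61 mm at rest on either side, 74 mm upright)
- stand_d: grey foot of tag d, fixed on the board, 26 (x) x 54 (y) mm, 21 mm tall. Origin: centre of its underside, on the board's top (z = 8 mm). Axes as the board's. The hinge runs along its y, 16 mm above the origin (z = 24 mm).
- tag_d (a joint): hinge of tag d, a white flap 46 mm wide (y), 3 mm thick, 50 mm from hinge to its rounded free edge (radius 3 mm), 40 g. 0: leans 0.75 rad from upright away from its bin (to -x), showing the raised bar; 0.75: upright; 1.5: leans 0.75 rad towards its bin (+x), showing the round disc. Swings freely (under 1 N at the edge), falls by itself to the nearer stop.
- tag_d_edge (a point): middle of the free edge of tag d (z = 61 mm at rest on either side, 74 mm upright)
- bin_a: loose open grey bin, 84 (x) x 74 (y) mm, walls 32 mm tall, for six capped vials (51 mm to the top of the caps). FULL: vials in all 6 places. Origin: centre of its underside, on the board; axes as the board's.
- bin_b: loose open grey bin, 84 (x) x 74 (y) mm, walls 32 mm tall, for six capped vials (51 mm to the top of the caps). FULL: vials in all 6 places. Origin: centre of its underside, on the board; axes as the board's.
- bin_c: loose open grey bin, 84 (x) x 74 (y) mm, walls 32 mm tall, for six capped vials (51 mm to the top of the caps). NOT full: only 2 vials, 4 places empty. Origin: centre of its underside, on the board; axes as the board's.
- bin_d: loose open grey bin, 84 (x) x 74 (y) mm, walls 32 mm tall, for six capped vials (51 mm to the top of the caps). FULL: vials in all 6 places. Origin: centre of its underside, on the board; axes as the board's.
- vial_1: loose bystander: small capped glass vial, 23 mm wide, 46 mm tall, standing on the board between the two middle tags. Origin: centre of its underside.
- vial_2: loose bystander: the same kind of vial, standing at the right (-y) end of the board. Origin: centre of its underside.
- stopper: loose bystander: black rubber stopper, 22 mm wide, 20 mm tall, on the board between the two leftmost (+y) tags. Origin: centre of its underside.
- jar: loose bystander: glass jar, 76 mm wide, 130 mm tall, on the table left of the board. Origin: centre of its underside.
- bowl: loose bystander: steel bowl, 100 mm wide, 45 mm tall, left of the board. Origin: centre of its underside.
- wash_bottle: loose bystander: white bottle, 64 mm wide, 150 mm tall, right of the board. Origin: centre of its underside.
- screwdriver: loose bystander: screwdriver, 170 mm long, lying right of the board. Origin: middle of its length, at its underside.

How it is judged:
At the end, for the whole second after the job is handed in: The tags in front of the three full bins rest leaning towards their bins (joint above 1.4 of 1.5 rad), the tag of the bin that is not full rests leaning away from it (below 0.1 rad); all are still (under 0.1 rad/s); every bin and bystander is within 15 mm of where it started ((((y of bin_a in the frame of stand_a between -0.045 and 0.045 m or y of bin_b in the frame of stand_a between -0.045 and 0.045 m or y of bin_d in the frame of stand_a between -0.045 and 0.045 m) and value of joint tag_a above 1.4 rad) or (y of bin_c in the frame of stand_a between -0.045 and 0.045 m and value of joint tag_a below 0.1 rad)) and velocity of joint tag_a between -0.1 and 0.1 rad/s and (((y of bin_a in the frame of stand_b between -0.045 and 0.045 m or y of bin_b in the frame of stand_b between -0.045 and 0.045 m or y of bin_d in the frame of stand_b between -0.045 and 0.045 m) and value of joint tag_b above 1.4 rad) or (y of bin_c in the frame of stand_b between -0.045 and 0.045 m and value of joint tag_b below 0.1 rad)) and velocity of joint tag_b between -0.1 and 0.1 rad/s and (((y of bin_a in the frame of stand_c between -0.045 and 0.045 m or y of bin_b in the frame of stand_c between -0.045 and 0.045 m or y of bin_d in the frame of stand_c between -0.045 and 0.045 m) and value of joint tag_c above 1.4 rad) or (y of bin_c in the frame of stand_c between -0.045 and 0.045 m and value of joint tag_c below 0.1 rad)) and velocity of joint tag_c between -0.1 and 0.1 rad/s and (((y of bin_a in the frame of stand_d between -0.045 and 0.045 m or y of bin_b in the frame of stand_d between -0.045 and 0.045 m or y of bin_d in the frame of stand_d between -0.045 and 0.045 m) and value of joint tag_d above 1.4 rad) or (y of bin_c in the frame of stand_d between -0.045 and 0.045 m and value of joint tag_d below 0.1 rad)) and velocity of joint tag_d between -0.1 and 0.1 rad/s and distance of each of bin_a, bin_b, bin_c, bin_d, vial_1, vial_2, stopper, jar, bowl, wash_bottle, screwdriver from where it was at the start of the episode below 0.015 m); the robot touches nothing.
It fails at once if a bin is lifted, carried or pushed more than 15 mm (distance of any of bin_a, bin_b, bin_c, bin_d from where it was at the start of the episode above 0.015 m).
It fails at once if another loose thing is lifted, carried, tipped or pushed more than 15 mm (distance of any of vial_1, vial_2, stopper, jar, bowl, wash_bottle, screwdriver from where it was at the start of the episode above 0.015 m or angle between any of vial_1, vial_2, stopper, jar, bowl, wash_bottle's own z axis and vertical above 0.3 rad).
It fails at once if a tag is pinched or forced: more than 12 N between the fingers and a tag (contact force between the fingers and tag_a above 12 N or contact force between the fingers and tag_b above 12 N or contact force between the fingers and tag_c above 12 N or contact force between the fingers and tag_d above 12 N).
It fails at once if a tag is pushed with the arm or the gripper's body instead of the fingers (contact force between the arm and tag_a above 0.5 N or contact force between the arm and tag_b above 0.5 N or contact force between the arm and tag_c above 0.5 N or contact force between the arm and tag_d above 0.5 N).
It also fails if it takes over 69 s, if anything falls off the work surface, if the arm or the gripper's body presses on something with over 40 N, if the wrist force passes 120 N, or if a joint passes its speed limit or range.

## Working session

There is one attempt and no reset: what is moved stays moved. The work goes in short steps, Python scripts to look and compute and a tool call to move; the robot and the scene stay as the last step left them, time stands still between calls to the robot, and variables do not carry over. Pictures are saved under pics/ and viewed, at most 10 in all, crops included, and the job is handed in when it is done.

```bash
ls; mkdir -p pics; python3 - <<'E'
from station import arm, eyes
import cv2
for n in("top","side"):
    cv2.imwrite(f"pics/{n}0.png",eyes.grab_frame(n)[:,:,::-1]); c=eyes.camera_params(n); print(n,c)
s=arm.get_state(); print(s["t"],s["eef_pos"],s["ee_rot"],s["width"],arm.hold_point_z)
E
```

```text
pics
station.py
top {'fx': 404.8113134307645, 'fy': 404.8113134307645, 'cx': 278.68684204640914, 'cy': 208.88637206850242, 'T': array([[ 0.0104785 , -0.99880509,  0.04773461,  0.54235563],
       [-0.99953376, -0.00909314,  0.02914751, -0.01518336],
       [-0.02867862, -0.04801777, -0.99843469,  1.20945513],
       [ 0.        ,  0.        ,  0.        ,  1.        ]])}
side {'fx': 511.38849108154005, 'fy': 511.38849108154005, 'cx': 278.4980400338937, 'cy': 213.74923104937872, 'T': array([[ 0.79648892, -0.38403514,  0.46703577, -0.04871468],
       [-0.60459788, -0.51627099,  0.60656877, -0.81994843],
       [ 0.00817329, -0.76549414, -0.64339095,  0.93430106],
       [ 0.        ,  0.        ,  0.        ,  1.        ]])}
0.1 [0.28294149 0.61234878 0.22569333] [ 3.14008100e+00 -1.49062299e-04 -4.32881357e-01] 0.08772463157388054 0.0188
```

View pics/top0.png

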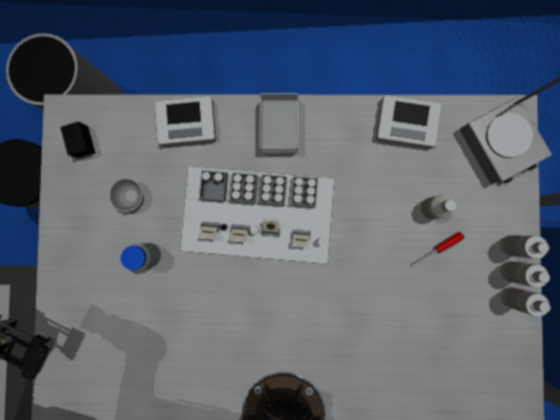

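View pics/side0.png

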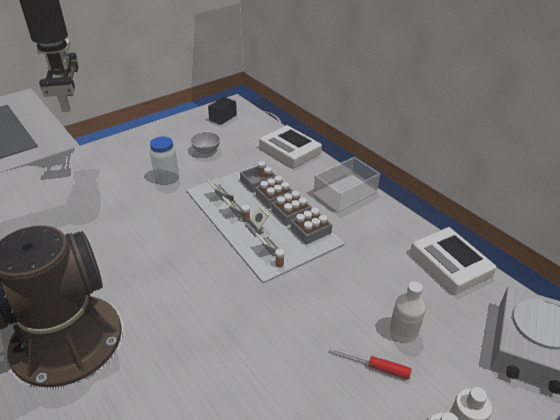

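The top view shows the board at cols 182–334, rows 167–263, with the bins at row ~188 and the tags at row ~235. The leftmost bin (213,186) looks not full. I'll enlarge both views.

```bash
python3 - <<'E'
import cv2
a=cv2.imread("pics/top0.png")[160:270,175:340]; cv2.imwrite("pics/topz.png",cv2.resize(a,(792,528),interpolation=cv2.INTER_CUBIC))
a=cv2.imread("pics/side0.png")[155:275,185:345]; cv2.imwrite("pics/sidez.png",cv2.resize(a,(800,600),interpolation=cv2.INTER_CUBIC))
E
```

```text
(no output)
```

View pics/topz.png

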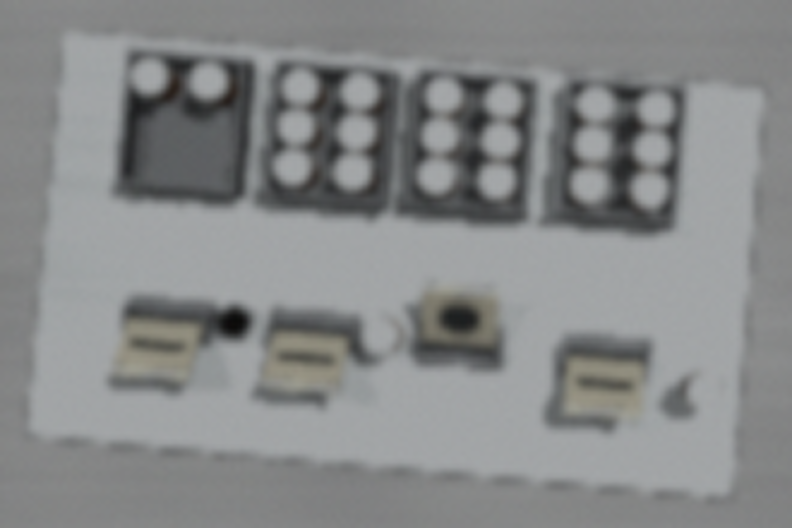

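View pics/sidez.png

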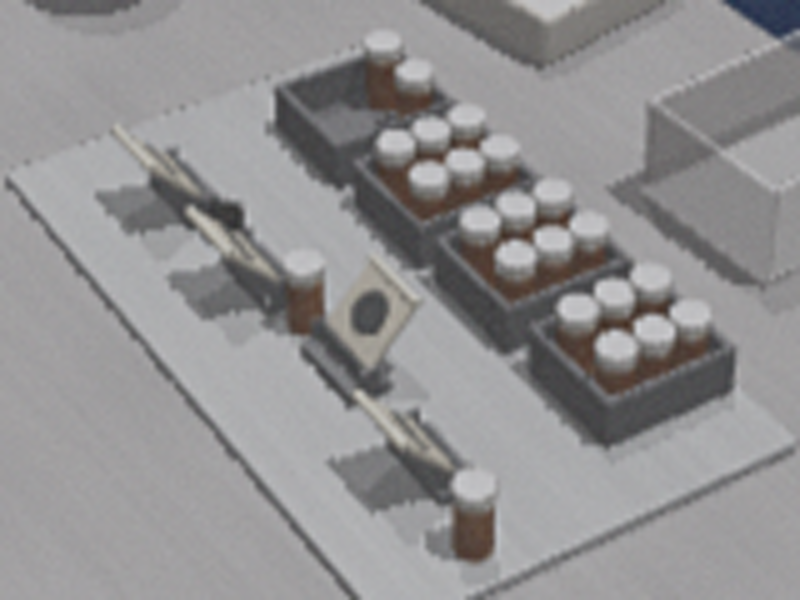

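Left to right, the bins are: not full (2 vials), then three full. The tags are bar, bar, disc, bar. So tags 2 and 4 have to go over towards +x. vial_1 stands just right of tag 2 (crop 380,335) and vial_2 right of tag 4. Next I measure.

```bash
cat > h.py <<'E'
import cv2,numpy as np
from station import arm, eyes
def ray(n,u,v):
    c=eyes.camera_params(n);T=c["T"];return T[:3,3],T[:3,:3]@np.array([(u-c["cx"])/c["fx"],(v-c["cy"])/c["fy"],1])
def onz(n,u,v,z):
    o,d=ray(n,u,v);return o+d*(z-o[2])/d[2]
def tri(p,q):
    o,d=ray("top",*p);o2,e=ray("side",*q);s=np.linalg.lstsq(np.c_[d,-e],o2-o,rcond=None)[0]
    a,b=o+d*s[0],o2+e*s[1];return (a+b)/2,np.linalg.norm(a-b)
def tags(n,img,box):
    x0,y0,x1,y1=box;b,g,r=[img[:,:,i].astype(int) for i in range(3)]
    m=((r-b>12)&(r>110)&(r-g<22)).astype(np.uint8);k=np.zeros_like(m);k[y0:y1,x0:x1]=m[y0:y1,x0:x1]
    cs=cv2.findContours(k,0,2)[0]
    return sorted([cv2.minAreaRect(c) for c in cs if cv2.contourArea(c)>15],key=lambda r:r[0][0])
E
python3 - <<'E'
from h import *
np.set_printoptions(precision=4,suppress=True)
t=cv2.imread("pics/top0.png");s=cv2.imread("pics/side0.png")
A=tags("top",t,(185,215,330,260));B=tags("side",s,(200,170,285,260))
for r in A: print("top",np.round(r[0],1),np.round(r[1],1),round(r[2]),onz("top",*r[0],.045))
for r in B: print("side",np.round(r[0],1),np.round(r[1],1),round(r[2]),onz("side",*r[0],.045))
if len(A)==len(B):
    for a,b in zip(A,B): print("tri",*tri(a[0],b[0]))
# vial_1 / vial_2 caps by hand (crop px -> full), bin caps corners for row direction
for n,top,side in(("vial1",(175+381/4.8,160+333/4.8),(185+304/5,155+264/5)),("vial2",(175+705/4.8,160+380/4.8),(185+474/5,155+487/5)),
 ("binL",(175+185/4.8,160+125/4.8),None),("binR",(175+622/4.8,160+152/4.8),None)):
    print(n,onz("top",*top,.05),tri(top,side) if side else "")
E
```

```text
top [207.5 231.5] [ 9. 15.] 90 [0.5308 0.2238 0.045 ]
top [238.1 234.3] [15.6  9.7] 5 [0.5237 0.1351 0.045 ]
top [300.2 239.7] [15.   9.7] 5 [ 0.5102 -0.0438  0.045 ]
vial1 [0.5384 0.0878 0.05  ] (array([0.5381, 0.0881, 0.0487]), np.float64(0.0006509149100436437))
vial2 [ 0.5125 -0.1054  0.05  ] (array([ 0.5106, -0.1043,  0.046 ]), np.float64(0.004601789784303098))
binL [0.6622 0.2077 0.05  ] 
binR [ 0.6479 -0.0551  0.05  ]
```

```bash
python3 - <<'E'
from h import *
np.set_printoptions(precision=4,suppress=True)
t=cv2.imread("pics/top0.png")
A=tags("top",t,(185,215,330,260))
bx=np.array([np.cos(.077),-np.sin(.077),0])
for r,tip,nm in((A[1],(185+190/5,155+210/5),2),(A[2],(185+357/5,155+394/5),4)):
    p=cv2.boxPoints(r); c=min(p,key=lambda q:q[0]-q[1]) # lower-left corner = free edge, +y
    print(nm,c,"corner tri",*tri(c,tip))
    lo=sorted(p,key=lambda q:-q[1])[:2]; e=onz("top",*np.mean(lo,0),.061)
    print(" edge",e,"hinge",e+bx*.050*np.sin(.75), "hinge2",onz("top",*r[0],.0455)+bx*.020)
R=cv2.Rodrigues
s=arm.get_state();print(s["eef_pos"],s["ee_rot"],s["t"])
y=s["ee_rot"][2];X=np.array([np.cos(y),np.sin(y)]);Y=np.array([np.sin(y),-np.cos(y)])
for nm,g in((2,(.46,.142)),(4,(.45,-.037))):
    d=np.array(g)-s["eef_pos"][:2];print(nm,"tool dx,dy",d@X,d@Y)
E
```

```text
2 [229.8759 238.4897] corner tri [0.5106 0.1578 0.0549] 0.0025013038915673454
 edge [0.5102 0.134  0.061 ] hinge [0.5442 0.1314 0.061 ] hinge2 [0.5436 0.1335 0.0455]
4 [292.2869 243.8443] corner tri [ 0.4976 -0.0206  0.0542] 0.002110360608842867
 edge [ 0.497  -0.0423  0.061 ] hinge [ 0.531  -0.0449  0.061 ] hinge2 [ 0.5301 -0.0454  0.0455]
[0.2829 0.6123 0.2257] [ 3.1401 -0.0001 -0.4329] 0.1
2 tool dx,dy 0.35803250881258747 0.3526902574202569
4 tool dx,dy 0.42404327460102403 0.5193743262451574
```

The top and side estimates agree: hinge 2 is at (0.544, 0.132), hinge 4 at (0.531, −0.045), and the edges are at z≈0.055–0.061. I'll close the fingers and move to a spot in front of tag 2 at travel height.

inch_along(
  motion=[
    [[0, 0.09, 0.088, 0, -0.1], [0, 0.09, 0.088, 0, -0.1], [0, 0.09, 0.088, 0, -0.1], [0, 0.18, 0.176, 0, -0.2], [0, 0.18, 0.176, 0, -0.2], [0, 0.18, 0.176, 0, -0.2], [0, 0.18, 0.176, 0, -0.2], [0, 0.27, 0.265, 0, -0.3], [0, 0.27, 0.265, 0, -0.3], [0, 0.27, 0.265, 0, -0.3], [0, 0.358, 0.355, 0, -0.356], [0, 0.358, 0.355, 0, -0.356], [0, 0.358, 0.355, 0, -0.356], [0, 0.358, 0.355, 0, -0.356], [0, 0.358, 0.355, 0, -0.356], [0, 0.358, 0.355, 0, -0.356], [0, 0.358, 0.355, 0, -0.356]],
  ],
  squeeze=10,
)

```text
t: 1.52
eef_pos: [0.4591, 0.141, 0.2265]
ee_rot: [-3.142, 0.0, -0.076]
force: [-0.4, -0.7, 0.1]
width: 0.0004
gripper_force: 0.0
```

inch_along(
  motion=[
    [[0, 0, 0, 0.04, 0], [0, 0, 0, 0.08, 0], [0, 0, 0, 0.12, 0], [0, 0, 0, 0.15, 0], [0, 0, 0, 0.17, 0], [0, 0, 0, 0.178, 0], [0, 0, 0, 0.178, 0], [0, 0, 0, 0.178, 0]],
  ],
)

```text
t: 2.18
eef_pos: [0.4595, 0.1414, 0.049]
ee_rot: [3.141, -0.0, -0.075]
force: [0.2, 0.3, -0.5]
width: 0.0006
gripper_force: 0.0
```

inch_along(
  motion=[
    [[0, 0.01, 0, 0, 0], [0, 0.02, 0, 0, 0], [0, 0.026, 0, 0, 0], [0, 0.03, 0, 0, 0], [0, 0.034, 0, 0, 0], [0, 0.038, 0, 0, 0], [0, 0.042, 0, 0, 0], [0, 0.046, 0, 0, 0], [0, 0.05, 0, 0, 0], [0, 0.054, 0, 0, 0], [0, 0.058, 0, 0, 0]],
  ],
)

```text
t: 3.1
eef_pos: [0.5174, 0.1358, 0.0485]
ee_rot: [3.142, 0.0, -0.077]
force: [-1.0, 0.9, 0.2]
width: 0.0007
gripper_force: 0.0
```

```bash
python3 - <<'E'
from h import *
a=eyes.grab_frame("side")[:,:,::-1][135:275,175:345]
cv2.imwrite("pics/side1.png",cv2.resize(a,(680,560),interpolation=cv2.INTER_CUBIC))
E
```

```text
(no output)
```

View pics/side1.png

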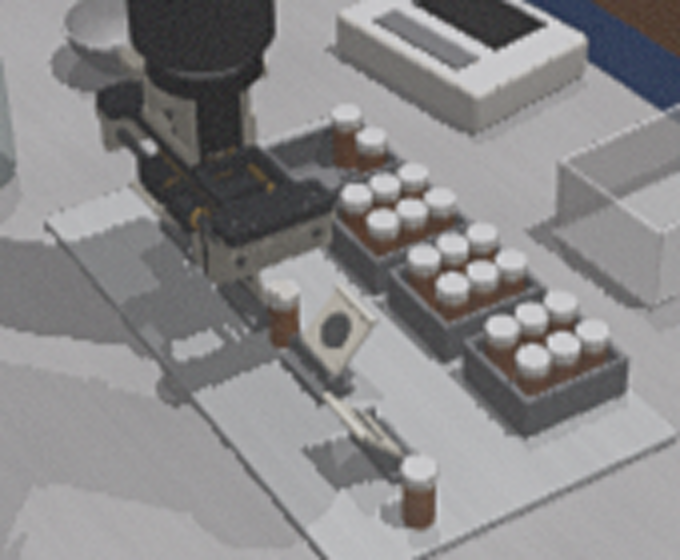

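The gripper body (200,190) hides tag 2. vial_1 (282,310) and everything else stand clear. I'll carry on pushing slowly past upright, then back off and rise.

inch_along(
  motion=[
    [[0, 0.004, 0, 0, 0], [0, 0.008, 0, 0, 0], [0, 0.012, 0, 0, 0], [0, 0.016, 0, 0, 0], [0, 0.02, 0, 0, 0], [0, 0.024, 0, 0, 0], [0, 0.028, 0, 0, 0], [0, 0.032, 0, 0, 0], [0, 0.035, 0, 0, 0], [0, 0.035, 0, 0, 0]],
  ],
)

```text
t: 3.98
eef_pos: [0.5514, 0.1331, 0.0482]
ee_rot: [3.141, 0.002, -0.077]
force: [-4.0, 1.1, 2.7]
width: 0.0004
gripper_force: 2.4
```

inch_along(
  motion=[
    [[0, -0.03, 0, 0, 0], [0, -0.06, 0, 0, 0], [0, -0.09, 0, 0, 0], [0, -0.095, 0, 0, 0], [0, -0.095, 0, -0.04, 0], [0, -0.095, 0, -0.08, 0], [0, -0.095, 0, -0.09, 0], [0, -0.095, 0, -0.09, 0]],
  ],
)

```text
t: 4.65
eef_pos: [0.4596, 0.1421, 0.1427]
ee_rot: [-3.137, -0.006, -0.076]
force: [0.2, 0.5, -0.2]
width: 0.0007
gripper_force: 0.0
```

```bash
python3 - <<'E'
from h import *
f=eyes.grab_frame("top")[:,:,::-1].copy();cv2.imwrite("pics/top2f.png",f)
cv2.imwrite("pics/top2.png",cv2.resize(f[160:270,175:340],(660,440),interpolation=cv2.INTER_CUBIC))
p=arm.get_state()["eef_pos"];y=-.077;X=np.array([np.cos(y),np.sin(y)]);Y=np.array([np.sin(y),-np.cos(y)])
d=np.array([.531,-.045])-.085*X-p[:2];print(p,d@X,d@Y)
E
```

```text
[0.45844928 0.14140622 0.14061793] 0.0016748443265428754 0.1802730032598051
```

View pics/top2.png

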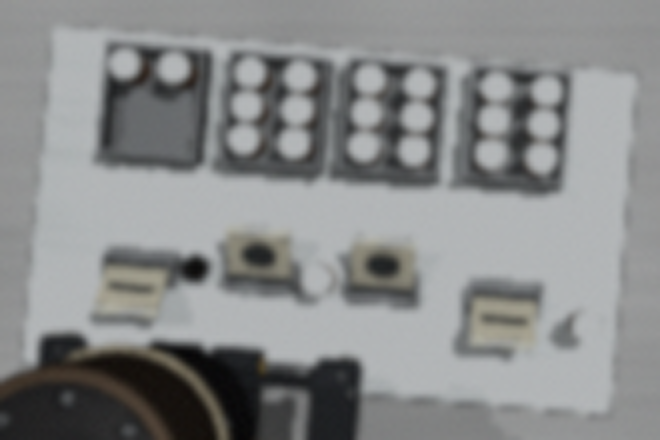

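Tag 2 (crop 260,255) now shows the disc, and nothing else has moved. The end force of about 4 N suggests the push went slightly past need, so I'll stop earlier on tag 4.

inch_along(
  motion=[
    [[0, 0, 0.04, 0, 0], [0, 0, 0.08, 0, 0], [0, 0, 0.12, 0, 0], [0, 0.001, 0.15, 0, 0], [0, 0.002, 0.17, 0, 0], [0, 0.002, 0.18, 0, 0], [0, 0.002, 0.18, 0.03, 0], [0, 0.002, 0.18, 0.06, 0], [0, 0.002, 0.18, 0.085, 0], [0, 0.002, 0.18, 0.093, 0], [0, 0.002, 0.18, 0.093, 0], [0, 0.002, 0.18, 0.093, 0]],
  ],
)

```text
t: 5.7
eef_pos: [0.4456, -0.039, 0.0456]
ee_rot: [3.141, 0.001, -0.076]
force: [0.1, -0.3, 0.7]
width: 0.0005
gripper_force: 0.0
```

inch_along(
  motion=[
    [[0, 0.01, 0, 0, 0], [0, 0.02, 0, 0, 0], [0, 0.026, 0, 0, 0], [0, 0.03, 0, 0, 0], [0, 0.034, 0, 0, 0], [0, 0.038, 0, 0, 0], [0, 0.042, 0, 0, 0], [0, 0.046, 0, 0, 0], [0, 0.05, 0, 0, 0], [0, 0.054, 0, 0, 0], [0, 0.058, 0, 0, 0], [0, 0.062, 0, 0, 0], [0, 0.066, 0, 0, 0], [0, 0.07, 0, 0, 0], [0, 0.074, 0, 0, 0], [0, 0.078, 0, 0, 0], [0, 0.082, 0, 0, 0], [0, 0.086, 0, 0, 0], [0, 0.086, 0, 0, 0]],
  ],
)

```text
t: 7.28
eef_pos: [0.5321, -0.0457, 0.0456]
ee_rot: [-3.142, -0.0, -0.077]
force: [0.8, -0.1, -0.3]
width: 0.0008
gripper_force: 0.0
```

inch_along(
  motion=[
    [[0, -0.03, 0, 0, 0], [0, -0.06, 0, 0, 0], [0, -0.085, 0, 0, 0], [0, -0.085, 0, 0, 0], [0, -0.085, 0, -0.04, 0], [0, -0.085, 0, -0.08, 0], [0, -0.085, 0, -0.09, 0], [0, -0.085, 0, -0.09, 0], [0, -0.085, 0, -0.09, 0]],
  ],
)

```text
t: 8.03
eef_pos: [0.4468, -0.039, 0.1364]
ee_rot: [-3.14, -0.002, -0.077]
force: [-0.7, 0.3, -0.7]
width: 0.0002
gripper_force: 0.0
```

```bash
python3 - <<'E'
from h import *
f=eyes.grab_frame("top")[:,:,::-1].copy()[160:270,175:340]
g=eyes.grab_frame("side")[:,:,::-1].copy()[155:275,185:345]
cv2.imwrite("pics/end.png",np.vstack([cv2.resize(f,(420,280)),cv2.resize(g,(420,315))]))
E
```

```text
(no output)
```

View pics/end.png

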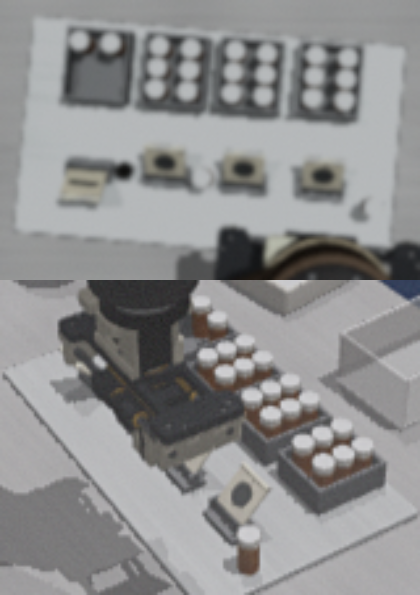

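Tags 2, 3 and 4 (165,162; 243,168; 320,176) show discs. Tag 1 (85,185) shows its bar, and the bins and vials are in place.

```bash
python3 -c "
from station import arm, eyes
print(arm.job_done())"
```

```text
the job is handed in; nothing more can be done
None
```

The job is handed in (no verdict came back): I pushed the second and fourth tags from the left over to the disc, so the three full bins show discs and the not-full bin keeps its bar; the last pictures show the bins and vials in place.

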